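# Lay the doll's dresser on the felt pad

### The job

The doll's dresser has to lie on its back on the marked felt pad so that its doors can be worked on. First push the little round stool right off the pad, leaving it upright on the bench, then push the standing dresser high on its front so that it topples backwards and comes to lie on its back wholly inside the tape outline. Only push: do not lift or carry anything, and leave the other things where they are.

Things in the scene. Friction and masses are not known exactly. Their poses are not given: they have to be found in the camera images.
- pad: the marked landing zone: a grey felt rectangle bordered by pale tape, 230 mm (its x) by 170 mm (its y) over the outside of the tape, let in flush with the bench (nothing to bump into). Origin at its centre at bench height. Its x axis points from the end where the dresser stands to the opposite, far end.
- dresser: doll's dresser of dark wood, 175 mm tall, 100 mm wide (its y), 0.2 to 0.45 kg, standing across the pad's -x end. Origin at the centre of its 60 x 100 mm underside, z up when standing; x points to its flat back (x = +30 mm), which faces the pad's centre; its front is at -x. Lower cupboard: 76 mm high, front at x = -30 mm (counter edge -33 mm). On its back its x axis points straight down.
- dresser_push (a point): point high on the dresser's front, 148 mm up, mid-width, on the flat face of the upper glazed cabinet (76 to 166 mm high, set back, face at the dresser's x = -8 mm; cornice above, front at x = -12 mm). The dresser leans about its lower back edge and falls by itself past about 18 degrees (centre of mass 80 mm up, 25 mm from the back). Axes as the dresser's.
- dresser_bl (a point): corner of the dresser's back: bottom, at its y = +50 mm
- dresser_br (a point): corner of the dresser's back: bottom, at its y = -50 mm
- dresser_tl (a point): corner of the dresser's back: top, at its y = +53 mm (175 mm up)
- dresser_tr (a point): corner of the dresser's back: top, at its y = -53 mm (175 mm up)
- stool: low round turned stool of mid-brown wood, 56 mm across, 30 mm high, about 0.05 to 0.1 kg, left standing on the pad in the half away from the dresser. Origin at the centre of its underside, z up. It slides easily when pushed near half height.
- chair: bystander: doll's chair of mid-brown wood, 46 x 46 mm, seat at 46 mm, back (on its +x side) 93 mm high; origin at the centre of its underside. Leave it alone.
- teapot: bystander: brass doll's teapot, 44 mm across (67 mm with spout and handle), 45 mm high; origin at the centre of its underside. Leave it alone.
- vase: bystander: green glass doll's vase, 38 mm across, 64 mm high; origin at the centre of its underside. Leave it alone.
- lamp: bystander: brass doll's oil lamp with a white globe, 34 mm across, 80 mm high; origin at the centre of its underside. Leave it alone.
- clock: bystander: standing doll's longcase clock of dark wood, 34 x 44 mm, 174 mm high; it stands apart, to the robot's left; origin at the centre of its underside. Leave it alone.
- brush: bystander: broad varnish brush lying flat, 160 mm long; origin near its middle, x along it. Leave it alone.
Not all that is in view belongs to the job. What is shaped like the stool but orange, pink or purple is not meant.

How it is judged:
On the way, in this order (a step that is already met when the one before it is completed fails the run):
1. the stool stands upright on the bench, wholly off the pad, while the dresser is still standing ((x of stool in the frame of pad above 0.141 m or x of stool in the frame of pad below -0.141 m or y of stool in the frame of pad above 0.111 m or y of stool in the frame of pad below -0.111 m) and angle between stool's own z axis and vertical below 0.1 rad and height (world z) of stool below 0.006 m and angle between dresser's own z axis and vertical below 0.15 rad), for 0.2 s.
2. the dresser lies on its back inside the tape outline (angle between dresser's own x axis and vertical above 2.99 rad and x of dresser_bl in the frame of pad between -0.117 and 0.117 m and y of dresser_bl in the frame of pad between -0.087 and 0.087 m and x of dresser_br in the frame of pad between -0.117 and 0.117 m and y of dresser_br in the frame of pad between -0.087 and 0.087 m and x of dresser_tl in the frame of pad between -0.117 and 0.117 m and y of dresser_tl in the frame of pad between -0.087 and 0.087 m and x of dresser_tr in the frame of pad between -0.117 and 0.117 m and y of dresser_tr in the frame of pad between -0.087 and 0.087 m), for 0.2 s.
At the end, for the whole second after the job is handed in: The dresser lies flat on its back (within 0.15 rad) at rest, all four corners of its back inside the pad's outer outline (2 mm tolerance); the stool stands upright on the bench wholly off the pad (2 mm tolerance); no bystander has moved more than 20 mm or fallen over (all of step 2 and (x of stool in the frame of pad above 0.141 m or x of stool in the frame of pad below -0.141 m or y of stool in the frame of pad above 0.111 m or y of stool in the frame of pad below -0.111 m) and angle between stool's own z axis and vertical below 0.1 rad and height (world z) of stool below 0.006 m and linear speed of each of dresser, stool below 0.02 m/s and not (distance of chair from where it was at the start of the episode above 0.02 m or angle between chair's own z axis and vertical above 0.4 rad) and not (distance of teapot from where it was at the start of the episode above 0.02 m or angle between teapot's own z axis and vertical above 0.4 rad) and not (distance of vase from where it was at the start of the episode above 0.02 m or angle between vase's own z axis and vertical above 0.4 rad) and not (distance of lamp from where it was at the start of the episode above 0.02 m or angle between lamp's own z axis and vertical above 0.4 rad) and not (distance of clock from where it was at the start of the episode above 0.02 m or angle between clock's own z axis and vertical above 0.4 rad) and not (distance of brush from where it was at the start of the episode above 0.02 m)); the robot touches nothing.
It fails at once if the stool is lifted more than 15 mm off the bench or tipped over (height (world z) of stool above 0.015 m or angle between stool's own z axis and vertical above 0.7 rad).
It fails at once if the dresser is lifted or carried instead of toppled (height (world z) of dresser above 0.055 m or (height (world z) of dresser above 0.012 m and angle between dresser's own z axis and vertical below 0.15 rad)).
It fails at once if a bystander (chair, teapot, vase, lamp, clock or brush) is moved more than 20 mm or knocked over ((distance of chair from where it was at the start of the episode above 0.02 m or angle between chair's own z axis and vertical above 0.4 rad) or (distance of teapot from where it was at the start of the episode above 0.02 m or angle between teapot's own z axis and vertical above 0.4 rad) or (distance of vase from where it was at the start of the episode above 0.02 m or angle between vase's own z axis and vertical above 0.4 rad) or (distance of lamp from where it was at the start of the episode above 0.02 m or angle between lamp's own z axis and vertical above 0.4 rad) or (distance of clock from where it was at the start of the episode above 0.02 m or angle between clock's own z axis and vertical above 0.4 rad) or distance of brush from where it was at the start of the episode above 0.02 m).
It also fails if it takes over 59 s, if anything falls off the work surface, if the arm or the gripper's body presses on something with over 40 N, if the wrist force passes 120 N, or if a joint passes its speed limit or range.

### The arm

A 6-joint arm with a two-finger parallel gripper is mounted at the origin on the work surface. World frame = base frame: x ahead of the robot, y to its left, z up, the work surface at z = 0. Lengths are in m, angles in rad, forces in N, time in s.
With the tool pointing down it reaches from about 0.375 to 0.9 m from the base axis. Payload 3.1 kg.
Tool frame: the origin (TCP) lies midway between the tips of the shut fingers; the grasp point (between the pads) lies 19 mm behind it; z points along the fingers, y is the line along which they close (so a half turn about z gives the same grasp; the last joint's range is limited). The gripper opens to 85 mm and grips with 20 to 120 N. Pads are 22 mm wide; open, the fingers measure 114 mm over their backs; the gripper's body (76 mm by 85 mm) begins 54 mm behind the grasp point. The pads swing forward as they close: fully open they stand 13 mm farther back than shut.
Start: joints at [1.01, 0.527, 1.433, -0, 1.181, -0.178], TCP at [0.233, 0.58, 0.231] pointing down, gripper open.
Joint ranges: [-3.08, 3.08], [-0.75, 2.2], [0.22, 2.44], [-1.43, 4.57], [0, 2.65], [-2.85, 2.85]. Speed limits (rad/s): [2.79, 2.79, 3.14, 3.14, 3.14, 3.14].

### API

Orientations are given as a unit quaternion [x, y, z, w].
In Python, from station import manip gives the robot as it stands.
- The arm moves only by the tool step_arm, never from a script. Its argument "targets" is text: rows parted by semicolons, each of 4 numbers parted by spaces: the shift along the tool's x, y, z in mm, then the turn about the tool's z in degrees. A call has 1 to 12 rows; each row is the pose to reach, as a shift and turn from the pose commanded when the call began, along the tool's axes at that moment; what a row does not reach only later rows make up. A row lasts 1/10 s, in which the tool goes at most 50 mm and 8.59 degrees, less where a joint would pass 70% of its speed; a pose out of reach is approached as far as the arm can. A call with a gripper value outside its range is refused whole. "gripper" is the closure, from 0 (fully open) to 1 (shut), set as the call begins (left out, the last holds). The fingers move at their own pace and stop on an object; "squeeze" is the grip in N (left out, the last holds). Time passes only in rows, so rows that repeat a pose let the fingers close. It gives the time, the measured TCP pose, the force, the opening and the grip force at its end, in the units of the state.
- manip.sense(): the state, without advancing time (a new reading comes with each control period).
- manip.snapshot(name): name is "side" or "top" or "wrist"; returns the picture (480x640x3 uint8, red, green, blue); there is no depth.
- manip.get_calibration(name): a dict with "fov_y" (degrees; the focal length in pixels is half the picture's height over the tangent of half this angle, whatever the lens; pixels are square), "cx", "cy" (the principal point, pixels), "k1" (the pictures are not rectified: a ray, as slopes to the right and down, at radius r is drawn at 1 + k1 r^2 times it, then the intrinsics apply), "extrinsics" (4x4, takes a point from camera to world coordinates); the wrist camera has in their place "tool_from_camera" (4x4, takes a point from camera to tool coordinates, whose origin is the TCP and whose axes are the flange's). Camera axes: x right, y down, z forward; pixel columns grow to the right and rows downward; lengths in m; the calibration is good to about 2 mm. A picture is of the moment at which its call begins: read the wrist's pose just before it. get_calibration takes no time and is no camera call.
- manip.sign_off(): hands the job in; it is judged then, once.
Trained networks look in the newest picture that a camera, given by its name, has taken for a name from the list of things; names that differ only in an ending like _2 or _b are one class to them, and where a whole thing is asked for, a point or a joint stands for the part that bears it (a point fixed in the world has none). Each returns a list of dicts, best first, with "p" (0 to 1); they miss things now and then, are a little off and sometimes report something else, mostly with a low value. They report only what shows in the picture. A call takes as long as a camera call. They do not tell look-alikes from the thing itself.
- manip.recognise(camera, query): "position" ([column, row] in pixels, amid what is visible of it).
- manip.masks_of(camera, query): "pixels" (480x640 bool, what is visible of it) and "position" ([column, row] in pixels, amid what is visible of it).
- manip.mark_of(camera, query): "position" ([column, row] in pixels: a listed point, or the origin of a listed thing).
The state is a dict: "t": time; "q": joint angles; "qd": joint speeds; "tau": joint torques, N m; "tcp_pos": TCP position; "tool_rot": TCP orientation; "force": force on the tool from outside, world axes, zero at the start; "ft_torque": the same for the moment, N m; "finger_gap": opening from 0.0 (shut) to 1.0 (fully open); "gripper_force": force on a finger pad.
Only numpy, scipy, OpenCV 4.12 (cv2) and the standard library are available. Lean on these libraries where they do the work, as an engineer would, in place of code of your own. Each camera call takes 0.05 s, during which the arm holds its last target. There are 200 camera calls.

## Working session

There is one attempt and no reset: what is moved stays moved. The work goes in short steps, Python scripts to look and compute and a tool call to move; the robot and the scene stay as the last step left them, time stands still between calls to the robot, and variables do not carry over. Pictures are saved under pics/ and viewed, at most 10 in all, crops included, and the job is handed in when it is done.

Besides the shell and the picture viewer there is one more tool, called after ">>>" as a command line: name --argument value ..., lists and objects as JSON in quotes. step_arm: Moves the arm, as the interface text tells. Its arguments: {"type":"object","properties":{"targets":{"type":"string"},"gripper":{"type":"number"},"squeeze":{"type":"number"}},"required":["targets"]}

```bash
mkdir -p pics && cat > h.py <<'E'
import numpy as np, cv2
from station import manip
from scipy.spatial.transform import Rotation as R
def cam(name):
    c=manip.get_calibration(name); f=240/np.tan(np.radians(c['fov_y'])/2)
    if 'extrinsics' in c: T=np.array(c['extrinsics'])
    else:
        s=manip.sense(); W=np.eye(4); W[:3,:3]=R.from_quat(s['tool_rot']).as_matrix(); W[:3,3]=s['tcp_pos']
        T=W@np.array(c['tool_from_camera'])
    return c,f,T
def ray(name,px,C=None):
    c,f,T=C or cam(name)
    d=np.array([(px[0]-c['cx'])/f,(px[1]-c['cy'])/f]); u=d.copy()
    for _ in range(20): u=d/(1+c['k1']*(u@u))
    return T[:3,3],T[:3,:3]@np.array([u[0],u[1],1])
def atz(name,px,z=0,C=None):
    o,d=ray(name,px,C); return o+d*(z-o[2])/d[2]
def tri(rays):
    A=np.zeros((3,3));b=np.zeros(3)
    for o,d in rays:
        d=d/np.linalg.norm(d);P=np.eye(3)-np.outer(d,d);A+=P;b+=P@o
    x=np.linalg.solve(A,b); return x,[np.linalg.norm(np.cross(x-o,d/np.linalg.norm(d))) for o,d in rays]
def proj(name,X,C=None):
    c,f,T=C or cam(name); p=T[:3,:3].T@(np.array(X)-T[:3,3]); u=p[:2]/p[2]; u=u*(1+c['k1']*(u@u)); return u*f+[c['cx'],c['cy']]
def save(name,fn):
    im=manip.snapshot(name); cv2.imwrite('pics/'+fn,im[:,:,::-1]); return im
E
python3 - <<'E'
from h import *
np.set_printoptions(precision=3,suppress=True)
for n in ['top','side']:
    save(n,n+'1.png'); C=cam(n); print(n,C[2][:3,3])
    for q in ['pad','dresser','dresser_push','dresser_bl','dresser_br','dresser_tl','dresser_tr','stool','chair','teapot','vase','lamp','clock','brush']:
        for r in manip.mark_of(n,q)[:3]:
            if r['p']>.2: print(q,round(r['p'],2),np.array(r['position']),atz(n,r['position'],0,C)[:2])
print(manip.sense())
E
```

```text
top [0.463 0.05  1.324]
pad 0.62 [322.5 234.3] [0.565 0.019]
dresser 0.89 [371.3 230.1] [ 0.575 -0.096]
dresser_push 0.84 [385.3 224.4] [ 0.588 -0.13 ]
dresser_bl 0.87 [364.7 248.5] [ 0.531 -0.08 ]
dresser_br 0.58 [361.6 208.2] [ 0.627 -0.074]
dresser_tl 0.59 [372.4 250. ] [ 0.528 -0.099]
dresser_tr 0.59 [367.7 200.7] [ 0.645 -0.089]
stool 0.89 [246.3 185.3] [0.682 0.198]
stool 0.88 [282.1 327.9] [0.347 0.114]
stool 0.84 [187.8 256.6] [0.514 0.336]
chair 0.9 [241.5 238.3] [0.556 0.209]
teapot 0.86 [291.8 176.4] [0.703 0.091]
vase 0.73 [336.3 165.3] [ 0.73  -0.015]
lamp 0.71 [366.1 251.2] [ 0.525 -0.084]
clock 0.92 [151.3 242.5] [0.547 0.425]
brush 0.59 [468.  245.4] [ 0.538 -0.328]
side [ 0.341 -0.728  0.976]
pad 0.65 [321.8 290.5] [0.554 0.019]
pad 0.31 [355.4 290.6] [ 0.619 -0.001]
dresser 0.85 [354.9 334.3] [ 0.584 -0.102]
dresser 0.6 [352.6 292.2] [ 0.612 -0.004]
dresser_push 0.69 [356.5 291.2] [ 0.62  -0.004]
dresser_bl 0.59 [322.6 334. ] [ 0.525 -0.084]
dresser_bl 0.48 [296.5 230.3] [0.549 0.198]
dresser_tl 0.75 [320.1 272.3] [0.564 0.066]
dresser_tl 0.43 [320.4 289.4] [0.552 0
[... 261 characters left out ...]
4 284. ] [ 0.726 -0.017]
lamp 0.89 [270.7 351.8] [ 0.42  -0.094]
lamp 0.68 [295.4 226.4] [0.55  0.211]
clock 0.96 [273.4 165.7] [0.552 0.43 ]
clock 0.27 [318.5 271.3] [0.562 0.07 ]
brush 0.72 [320.6 273.1] [0.565 0.064]
brush 0.59 [377.  448.7] [ 0.545 -0.336]
{'t': 1.5, 'q': array([ 1.01 ,  0.527,  1.433, -0.   ,  1.181, -0.179]), 'qd': array([-0.001,  0.001, -0.   ,  0.001,  0.   , -0.001]), 'tau': array([ -0.   , -44.232, -17.842,  -0.   ,   0.001,   0.   ]), 'tcp_pos': array([0.233, 0.58 , 0.231]), 'tool_rot': array([0.19 , 0.982, 0.   , 0.   ]), 'force': array([-1.038, -0.889,  0.584]), 'ft_torque': array([ 0.047, -0.038,  0.001]), 'gripper_force': 0.0, 'finger_gap': 0.9985264427710111}
```

```bash
python3 - <<'E'
import cv2
a=cv2.imread('pics/top1.png')[130:360,130:500]; cv2.imwrite('pics/topc.png',cv2.resize(a,None,fx=2.1,fy=2.1,interpolation=cv2.INTER_CUBIC))
E
```

```text
(no output)
```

View pics/topc.png

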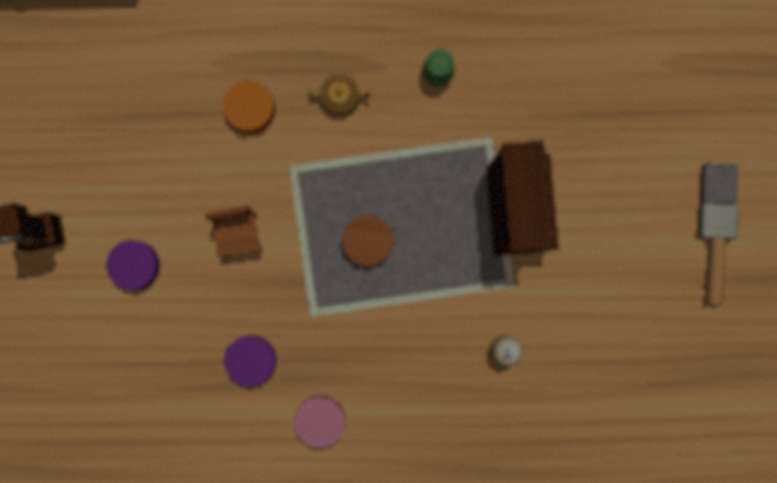

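View pics/side1.png

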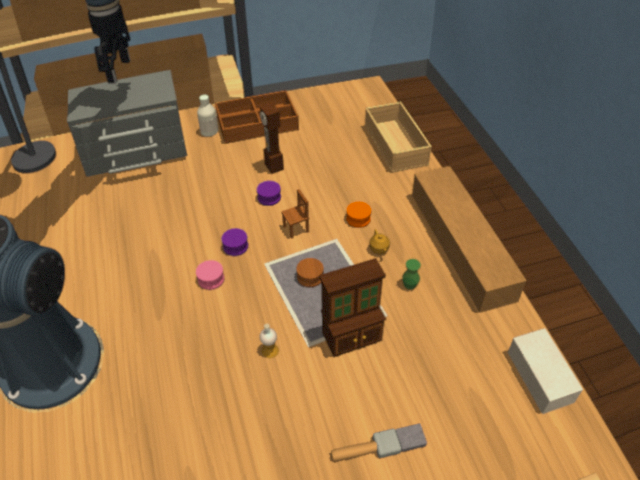

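The real stool is the mid-brown one on the pad, at top (305,244) and side (311,272). The orange, two purple and pink stools are look-alikes off the pad. The side towards the robot is clear, so I'll push it that way. Next I'll measure the pad, stool and dresser.

```bash
python3 - <<'E'
from h import *
np.set_printoptions(precision=4,suppress=True)
Ct=cam('top');Cs=cam('side')
t=lambda u,v:np.array([u/2.1+130,v/2.1+130])
cs=[t(291,166),t(491,138),t(513,286),t(313,315)]
P=np.array([atz('top',c,0,Ct)[:2] for c in cs]); print('pad corners',P, [np.linalg.norm(P[i]-P[(i+1)%4]) for i in range(4)])
c=P.mean(0); ax=(P[0]-P[1]+P[3]-P[2]); ax/=np.linalg.norm(ax); ay=np.array([-ax[1],ax[0]])
print('centre',c,'yaw',np.degrees(np.arctan2(ax[1],ax[0])))
print('far corner in side proj',[proj('side',[*p,0],Cs) for p in P])
def inpad(X): d=np.array(X)[:2]-c; return np.array([d@ax,d@ay])
im={}
for n,C in(('top',Ct),('side',Cs)):
    im[n]=manip.snapshot(n)
S={}
for n,C,ap in(('top',Ct,(305,244)),('side',Cs,(311,272))):
    for q in('stool','lamp','teapot','chair','vase'):
        for r in manip.masks_of(n,q)[:7]:
            m=r['pixels'];ys,xs=np.nonzero(m)
            if r['p']>.3: print(n,q,round(r['p'],2),np.array(r['position']),m.sum(),xs.min(),xs.max(),ys.min(),ys.max(), atz(n,r['position'],.03 if q=='stool' else 0.04,C)[:2])
s=tri([ray('top',t(367,240),Ct),ray('side',(311,267),Cs)]); print('stool top',s,inpad(s[0]), atz('top',t(367,240),.03,Ct))
# dresser top rim corners in top view crop: 
for nm,z,p in(('tfl',.175,(546,141)),('tfr',.175,(557,247)),('tbr',.175,(505,253)),('tbl',.175,(500,143))):
    X=atz('top',t(*p),z,Ct); print(nm,X[:2],inpad(X))
for nm in('dresser_tl','dresser_tr','dresser_bl','dresser_br','dresser','dresser_push'):
    z={'dresser_tl':.175,'dresser_tr':.175,'dresser_push':.148}.get(nm,0)
    for n,C in(('top',Ct),('side',Cs)):
        for r in manip.mark_of(n,nm)[:1]: X=atz(n,r['position'],z,C);print(nm,n,r['p'],X[:2],inpad(X))
E
```

```text
pad corners [[ 0.6253  0.1453]
 [ 0.6565 -0.0797]
 [ 0.4898 -0.1027]
 [ 0.4584  0.1206]] [np.float64(0.2271492217713269), np.float64(0.16824062952426805), np.float64(0.22548586180892008), np.float64(0.16871027709667663)]
centre [0.5575 0.0209] yaw 97.94770834639027
far corner in side proj [array([336.6504, 239.5186]), array([386.3649, 315.9331]), array([307.7575, 346.5124]), array([264.6271, 264.6801])]
top stool 0.98 [245.  183.7] 475 236 260 169 193 [0.6811 0.1981]
top stool 0.87 [306.  244.9] 478 294 318 232 256 [0.5387 0.0572]
top stool 0.87 [191.6 258.1] 484 181 205 244 267 [0.509 0.321]
top stool 0.8 [247.  298.9] 516 237 261 289 314 [0.4155 0.1924]
top stool 0.76 [280.9 330.7] 481 270 294 318 342 [0.3429 0.115 ]
top lamp 0.45 [370.9 300.5] 195 362 378 289 303 [ 0.4112 -0.0898]
top teapot 0.53 [290.4 173.7] 288 277 301 166 184 [0.7021 0.0926]
top chair 0.81 [240.1 238.1] 472 228 253 228 252 [0.5541 0.2074]
top vase 0.53 [336.6 163.7] 216 330 345 154 170 [ 0.7252 -0.0138]
side stool 0.9 [308.9 268.7] 658 297 323 258 287 [0.5384 0.0576]
side stool 0.83 [360.5 213. ] 542 346 371 2
[... 712 characters left out ...]
0.0535]
tbr [ 0.5184 -0.075 ] [-0.0895  0.052 ]
tbl [ 0.626  -0.0713] [-0.1008 -0.0551]
dresser_tl top 0.63 [ 0.521  -0.0783] [-0.0932  0.0499]
dresser_tl side 0.75 [ 0.5239 -0.0724] [-0.0878  0.0462]
dresser_tr top 0.67 [0.6743 0.0893] [ 0.0516 -0.1251]
dresser_tr side 0.7 [ 0.6281 -0.0671] [-0.0969 -0.0577]
dresser_bl top 0.92 [ 0.5228 -0.0794] [-0.0946  0.0483]
dresser_bl side 0.97 [ 0.5218 -0.085 ] [-0.1     0.0501]
dresser_br top 0.62 [ 0.6251 -0.0727] [-0.102 -0.054]
dresser top 0.63 [ 0.5762 -0.1029] [-0.1252 -0.0014]
dresser side 0.89 [ 0.5847 -0.1096] [-0.1329 -0.0089]
dresser_push top 0.7 [ 0.5776 -0.1096] [-0.132  -0.0019]
dresser_push side 0.57 [ 0.5781 -0.1091] [-0.1316 -0.0024]
```

>>> step_arm --targets "-531 -340 0 -30;-531 -340 0 -30;-531 -340 0 -30;-531 -340 0 -30;-531 -340 0 -30;-531 -340 0 -30;-531 -340 0 -30;-531 -340 0 -30;-531 -340 0 -30;-531 -340 0 -30;-531 -340 0 -30;-531 -340 0 -30" --gripper 0.6

```text
t: 3.9
tcp_pos: [0.5775, 0.0963, 0.2315]
tool_rot: [-0.071, 0.997, 0.0, 0.0]
force: [0.9, 0.5, -1.1]
finger_gap: 0.398
gripper_force: 0.0
```

>>> step_arm --targets "0 0 0 0;0 0 0 0"

```text
t: 4.1
tcp_pos: [0.5768, 0.097, 0.231]
tool_rot: [-0.069, 0.998, 0.0, -0.0]
force: [0.8, 1.1, -0.1]
finger_gap: 0.397
gripper_force: 0.0
```

>>> step_arm --targets "-18 -33 0 0;-18 -33 60 0;-18 -33 60 0;-18 -33 60 0"

```text
t: 4.5
tcp_pos: [0.5958, 0.0697, 0.1692]
tool_rot: [-0.072, 0.997, 0.001, -0.004]
force: [0.2, 0.4, -0.5]
finger_gap: 0.404
gripper_force: 0.0
```

```bash
python3 - <<'E'
from h import *
np.set_printoptions(precision=4,suppress=True)
C=cam('wrist'); save('wrist','w1.png'); print(manip.sense()['tcp_pos'])
for q in('stool','pad'):
    for r in manip.masks_of('wrist',q)[:3]:
        m=r['pixels'];ys,xs=np.nonzero(m); print(q,r['p'],np.array(r['position']),m.sum(),xs.min(),xs.max(),ys.min(),ys.max(),atz('wrist',[(xs.min()+xs.max())/2,(ys.min()+ys.max())/2],.03 if q=='stool' else 0,C)[:2])
E
```

```text
[0.5975 0.0696 0.171 ]
stool 0.94 [441.5 323.7] 1247 411 467 305 339 [0.6637 0.1802]
stool 0.87 [312.4 145.5] 4729 276 352 105 183 [0.5382 0.0593]
stool 0.7 [625.  163.6] 2240 599 639 124 196 [0.5163 0.2841]
pad 0.85 [257.8 150.1] 54807 110 414 43 260 [0.5508 0.0188]
```

View pics/w1.png

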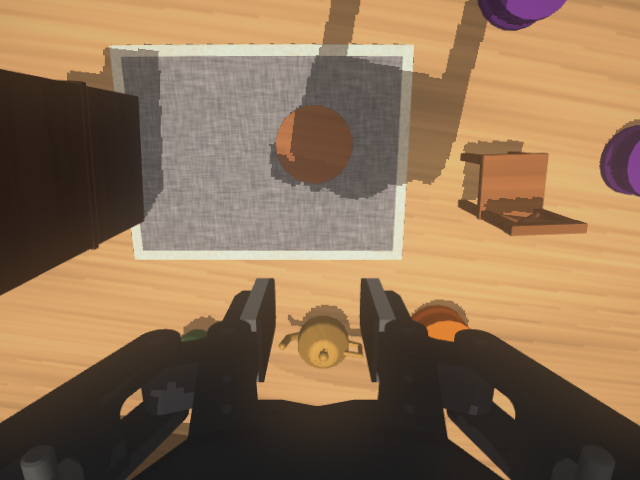

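Wrist view: the mid-brown stool is at (312,145) on the pad and square ahead of the fingers. The teapot (323,340) and chair (510,190) are clear. Going down and pushing towards the robot.

>>> step_arm --targets "0 0 50 0;0 0 100 0;0 0 140 0;0 0 159 0;0 0 159 0;0 0 159 0;6 0 159 0;12 0 159 0;18 0 159 0;24 0 159 0"

```text
t: 5.65
tcp_pos: [0.5747, 0.0646, 0.0132]
tool_rot: [-0.071, 0.997, -0.0, 0.0]
force: [0.5, -0.3, 0.7]
finger_gap: 0.404
gripper_force: 0.0
```

>>> step_arm --targets "8 0 0 0;18 0 0 0;28 0 0 0;38 0 0 0;48 0 0 0;58 0 0 0;68 0 0 0;78 0 0 0;88 0 0 0;98 0 0 0;108 0 0 0;114 0 0 0"

```text
t: 6.85
tcp_pos: [0.4608, 0.0485, 0.0123]
tool_rot: [-0.071, 0.997, 0.0, -0.001]
force: [-0.2, -1.0, 1.8]
finger_gap: 0.399
gripper_force: 0.5
```

>>> step_arm --targets "4 0 0 0;4 0 0 0;4 0 0 0;-20 0 0 0;-20 0 -60 0;-20 0 -110 0;-20 0 -160 0;-20 0 -210 0;-20 0 -210 0;-20 0 -210 0"

```text
t: 7.85
tcp_pos: [0.4835, 0.0514, 0.2244]
tool_rot: [-0.071, 0.997, -0.001, 0.003]
force: [-0.4, -0.1, -0.9]
finger_gap: 0.399
gripper_force: 0.0
```

```bash
python3 - <<'E'
from h import *
np.set_printoptions(precision=4,suppress=True)
c=np.array([.5575,.0209]);ax=np.array([-.1383,.9904]);ay=np.array([-.9904,-.1383])
ip=lambda X:np.array([(X[:2]-c)@ax,(X[:2]-c)@ay])
for n in('side','top'):
    C=cam(n); save(n,n+'2.png')
    for r in manip.masks_of(n,'stool')[:7]: X=atz(n,r['position'],.02,C);print(n,r['p'],np.array(r['position']),X,ip(X))
E
```

```text
side 0.86 [254.5 291.7] [0.4206 0.0397 0.02  ] [0.0376 0.133 ]
side 0.83 [357.6 215.2] [0.6864 0.1845 0.02  ] [ 0.1442 -0.1503]
side 0.76 [208.2 275.3] [0.3387 0.109  0.02  ] [0.1175 0.2045]
side 0.61 [236.7 243.3] [0.4123 0.1797 0.02  ] [0.1773 0.1218]
side 0.52 [262.4 194.4] [0.4991 0.3139 0.02  ] [0.2983 0.0173]
top 0.84 [312.7 299. ] [0.4146 0.0422 0.02  ] [0.0409 0.1386]
top 0.82 [246.2 182.1] [0.6865 0.1965 0.02  ] [ 0.156 -0.152]
top 0.7 [244.6 299.7] [0.4133 0.1991 0.02  ] [0.1964 0.1182]
top 0.67 [191.5 256. ] [0.5142 0.3233 0.02  ] [0.3055 0.001 ]
top 0.47 [279.8 320.4] [0.3656 0.118  0.02  ] [0.1227 0.1766]
```

View pics/side2.png

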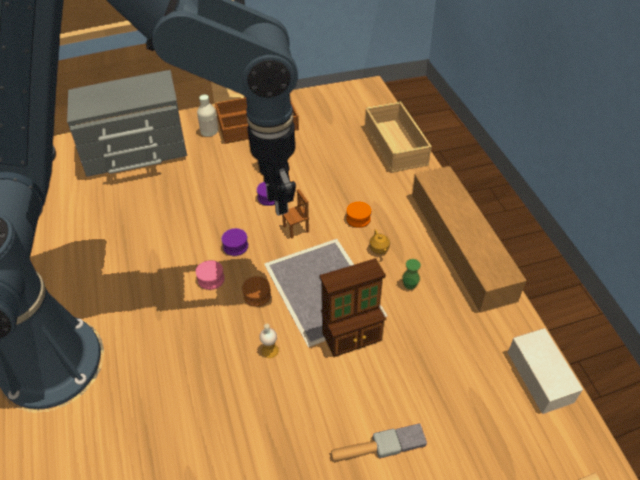

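The stool is upright at side (256,290), about 50 mm beyond the tape, and nothing else has moved. Next I shut the fingers and go round above the dresser to its front.

>>> step_arm --targets "-69 -30 -30 0;-69 -70 -30 0;-69 -120 -30 0;-69 -170 -30 0;-69 -220 -30 0;-69 -250 -30 0;-69 -250 -30 0;-69 -250 20 0;-69 -250 65 0;-69 -250 68 0;-69 -250 68 0;-69 -250 68 0" --gripper 1

```text
t: 9.25
tcp_pos: [0.587, -0.1865, 0.1558]
tool_rot: [-0.071, 0.997, -0.001, 0.001]
force: [-0.3, -1.0, 0.5]
finger_gap: 0.001
gripper_force: 0.0
```

```bash
python3 - <<'E'
from h import *
np.set_printoptions(precision=4,suppress=True)
c=np.array([.5575,.0209]);ax=np.array([-.1383,.9904]);ay=np.array([-.9904,-.1383])
ip=lambda X:np.array([(X[:2]-c)@ax,(X[:2]-c)@ay])
s=manip.sense(); print(s['tcp_pos'],ip(s['tcp_pos']),s['q'])
save('side','s3.png');save('top','t3.png')
a=cv2.imread('pics/s3.png')[200:400,220:480];b=cv2.imread('pics/t3.png')[150:350,260:520]
cv2.imwrite('pics/c3.png',cv2.resize(np.hstack([a,b]),None,fx=1.53,fy=1.53))
for n in('side','top'):
  for q,z in(('dresser_push',.148),('dresser_tl',.175),('dresser_tr',.175)):
    for r in manip.mark_of(n,q)[:1]: X=atz(n,r['position'],z,cam(n));print(n,q,r['p'],ip(X))
E
```

```text
[ 0.587  -0.1865  0.1558] [-0.2095 -0.0005] [-0.4888  0.6051  1.528   0.0001  1.0059 -2.202 ]
side dresser_push 0.89 [-0.1388 -0.0001]
side dresser_tl 0.92 [-0.0887  0.0447]
top dresser_push 0.59 [0.0044 0.0065]
top dresser_tl 0.78 [-0.0986  0.0488]
top dresser_tr 0.97 [-0.0944 -0.0581]
```

View pics/c3.png

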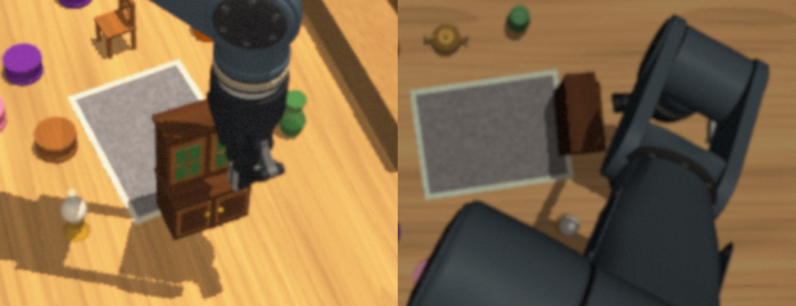

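The shut fingers stand in front of the dresser's upper cabinet, at crop (250,170), centred to within about 4 mm. Now the gentle push.

>>> step_arm --targets "-3 20 0 0;-3 40 0 0;-3 46 0 0;-3 51 0 0;-3 56 0 0;-3 61 0 0;-3 66 0 0;-3 71 0 0;-3 76 0 0;-3 81 0 0;-3 86 0 0;-3 91 0 0"

```text
t: 10.85
tcp_pos: [0.5757, -0.0954, 0.1543]
tool_rot: [-0.071, 0.997, 0.0, -0.0]
force: [0.7, 0.2, 0.1]
finger_gap: -0.002
gripper_force: 0.1
```

```bash
python3 - <<'E'
from h import *
save('side','s4.png');save('top','t4.png')
a=cv2.imread('pics/s4.png')[200:400,220:480];b=cv2.imread('pics/t4.png')[150:350,260:520]
cv2.imwrite('pics/c4.png',cv2.resize(np.hstack([a,b]),None,fx=1.53,fy=1.53))
E
```

```text
(no output)
```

View pics/c4.png

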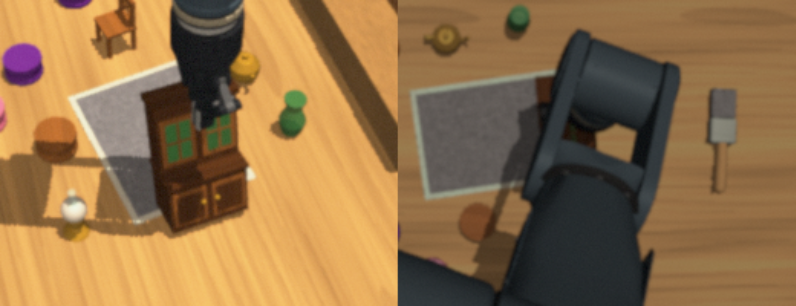

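The dresser leans backwards on its rear edge without slipping, top at crop (190,95). Pushing on past the tipping point.

>>> step_arm --targets "0 5 0 0;0 10 0 0;0 15 0 0;0 20 0 0;0 25 0 0;0 30 0 0;0 33 0 0;0 33 0 0;0 -20 0 0;0 -60 -40 0;0 -110 -80 0;0 -110 -80 0"

```text
t: 12.15
tcp_pos: [0.5935, -0.2094, 0.2377]
tool_rot: [-0.07, 0.998, -0.003, 0.003]
force: [0.1, -0.1, 0.1]
finger_gap: 0.003
gripper_force: 0.0
```

>>> step_arm --targets "0 -40 -20 0;0 -40 -20 0;0 -40 -20 0;0 -40 -20 0"

```text
t: 12.55
tcp_pos: [0.5962, -0.2432, 0.2533]
tool_rot: [-0.071, 0.997, 0.001, -0.001]
force: [-0.1, 0.1, 0.4]
finger_gap: 0.001
gripper_force: 0.0
```

```bash
python3 - <<'E'
from h import *
np.set_printoptions(precision=4,suppress=True)
c=np.array([.5575,.0209]);ax=np.array([-.1383,.9904]);ay=np.array([-.9904,-.1383])
ip=lambda X:np.array([(X[:2]-c)@ax,(X[:2]-c)@ay])
save('side','s5.png');save('top','t5.png')
a=cv2.imread('pics/s5.png')[200:400,220:480];b=cv2.imread('pics/t5.png')[150:350,260:520]
cv2.imwrite('pics/c5.png',cv2.resize(np.hstack([a,b]),None,fx=1.53,fy=1.53,interpolation=cv2.INTER_CUBIC))
for n in('side','top'):
  for q in('dresser_bl','dresser_br','dresser_tl','dresser_tr'):
    for r in manip.mark_of(n,q)[:1]: X=atz(n,r['position'],0,cam(n));print(n,q,r['p'],np.array(r['position']),ip(X))
E
```

```text
side dresser_bl 0.88 [322.2 328.7] [-0.0874  0.0424]
side dresser_br 0.65 [368.  318.3] [-0.1029 -0.0489]
side dresser_tl 0.7 [287.1 263.4] [0.0957 0.04  ]
side dresser_tr 0.7 [334.6 250. ] [ 0.0878 -0.0671]
top dresser_bl 0.7 [359.8 252.5] [-0.084   0.0474]
top dresser_tl 0.76 [287.8 259.9] [0.0856 0.0407]
```

View pics/c5.png

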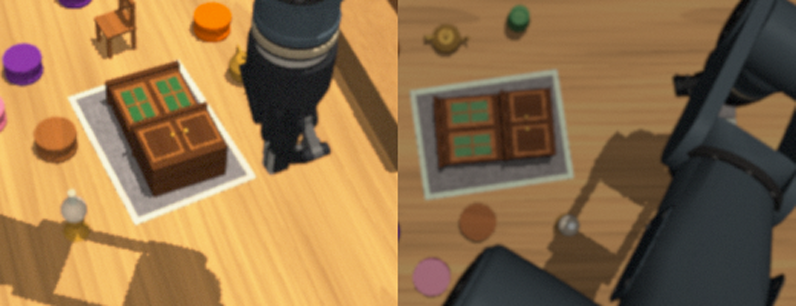

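The dresser lies on its back inside the outline, with felt or tape showing all round it. The corners measure within x −0.10 to 0.09 m and y −0.067 to 0.047 m in the pad's frame. The stool is off the pad and upright, the bystanders stand as before, and the arm is clear.

```bash
python3 -c "
from station import manip
print(manip.sign_off())"
```

```text
the job is handed in; nothing more can be done
None
```

The job is handed in: the dresser lies on its back inside the tape outline, the stool stands upright off the pad, and the other things are where they were; the hand-in returned no verdict.

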